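# Open the starfish jar

### The arm

A 6-joint arm with a two-finger parallel gripper is mounted at the origin on the work surface. World frame = base frame: x ahead of the robot, y to its left, z up, the work surface at z = 0. Lengths are in m, angles in rad, forces in N, time in s.
With the tool pointing down it reaches from about 0.325 to 0.75 m from the base axis. Payload 7.6 kg.
Tool frame: the origin (TCP) lies at the very end of the fingers, on their centre line; the grasp point (between the pads) lies 19 mm behind it (ctrl.tcp_to_grasp is the distance from the TCP to the grasp point, in m); z points along the fingers, y is the direction in which the jaws open and shut (so a half turn about z gives the same grasp; the last joint's range is limited). The gripper opens to 85 mm and grips with 20 to 120 N. Pads are 22 mm wide; open, the fingers measure 114 mm over their backs; the gripper's body (76 mm by 85 mm) begins 54 mm behind the grasp point. The pads swing forward as they close: fully open they stand 13 mm farther back than shut.
Start: joints at [-1.23, 0.052, 1.401, -0, 1.689, -0.07], TCP at [0.21, -0.481, 0.231] pointing down, gripper open.
Joint ranges: [-2.9, 2.9], [-0.91, 2.17], [0.12, 2.37], [-1.06, 4.2], [0.26, 2.73], [-2.93, 2.93]. Speed limits (rad/s): [2.57, 2.57, 3.01, 3.14, 3.14, 3.14].

### API

Orientations are given as a rotation vector (axis times angle).
In Python, from rig import readout, eyes, ctrl, nets gives the robot as it stands.
- The arm moves only by the tool arm_command, never from a script. Its argument "increments" is text: rows parted by semicolons, each of 7 numbers parted by spaces: the shift along the tool's x, y, z in mm, then the turn, a rotation vector about the tool's x, y, z in degrees, then the finger opening in mm, from 0 to 85.4. In form: tx ty tz rx ry rz hand; .... A call has 1 to 20 rows; each row is the pose to reach, as a shift and turn from the pose measured when the call began, along the tool's axes at that moment; what a row does not reach only later rows make up. A row lasts 1/8 s, in which the tool goes at most 62.5 mm and 10.7 degrees, less where a joint would pass 70% of its speed; a pose out of reach is approached as far as the arm can. A call with a gripper value outside its range is refused whole. The fingers move at their own pace and stop on an object; the grip force is fixed at half the most. Time passes only in rows, so rows that repeat a pose let the fingers close. It gives the time, the measured TCP pose, the force and the opening at its end, in the units of the state.
- readout.state(): the state, without advancing time (a new reading comes with each control period).
- eyes.read_camera(name): name is "scene" or "top" or "wrist"; returns the picture (480x640x3 uint8, red, green, blue); there is no depth.
- eyes.calibration(name): a dict with "camera_matrix" (3x3 intrinsics, pixels), "k1" (the pictures are not rectified: a ray, as slopes to the right and down, at radius r is drawn at 1 + k1 r^2 times it, then the intrinsics apply), "rvec" (rotation vector, rad) and "tvec" (3), from world to camera coordinates, as OpenCV has them. Camera axes: x right, y down, z forward; pixel columns grow to the right and rows downward; lengths in m; the calibration is good to about 2 mm. A picture is of the moment at which its call begins: read the wrist's pose just before it. calibration takes no time and is no camera call; for the wrist camera it gives the pose at the moment of the call.
- ctrl.job_done(): hands the job in, once; it reports no verdict.
Trained networks look in the newest picture that a camera, given by its name, has taken for a name from the list of things; names that differ only in an ending like _2 or _b are one class to them, and where a whole thing is asked for, a point or a joint stands for the part that bears it (a point fixed in the world has none). Each returns a list of dicts, best first, with "score" (0 to 1); they miss things now and then, are a little off and sometimes report something else, mostly with a low value. They report only what shows in the picture. A call takes as long as a camera call. They do not tell look-alikes from the thing itself.
- nets.trace(camera, target): "region" (480x640 bool, what is visible of it) and "extent" ([left, top, right, bottom] in pixels, round what is visible of it).
The state is a dict: "time_s": time; "q": joint angles; "qd": joint speeds; "joint_torque": joint torques, N m; "tool_pos": TCP position; "orientation": TCP orientation; "wrist_force": force on the tool from outside, world axes, zero at the start; "wrist_torque": the same for the moment, N m; "finger_gap": opening from 0.0 (shut) to 1.0 (fully open).
Only numpy, scipy, OpenCV 4.12 (cv2) and the standard library are available. Lean on these libraries where they do the work, as an engineer would, in place of code of your own. Each camera call takes 0.05 s, during which the arm holds its last target.

### The job

Unscrew the white cap of the short, wide specimen jar (turn it anticlockwise as seen from above, taking a fresh grip as often as needed), lift it clear, and set it down top side up in the flat steel tray: put it down, do not drop it. Leave the two tall jars standing where they are.

Things in the scene. Friction and masses are not known exactly. Their poses are not given: they have to be found in the camera images.
- jar: The short, wide clear jar with a starfish in it, fixed in a heavy black holder (92 mm disc, 18 mm high); it cannot turn. Origin: centre of the holder's underside on the bench, z up. Jar 68 mm in diameter up to 80 mm above the origin, shoulder to 86 mm, collar 38 mm in diameter to 94 mm, then the threaded neck.
- cap: White round ribbed screw cap of the short jar, 50 mm in diameter, 36 mm high, 28 to 52 g. Origin: centre of its lower rim, z up through its top. A grey pointer on the top runs from the centre to the rim along +x. Screwed on, its origin is 96 mm above the jar's, on the same axis. It turns easily, gripped by its sides, and need not rise while turning.
- neck_top (a point): Top of the jar's threaded neck (39 mm in diameter), on its axis, 118 mm above the bench; axes as the jar's. Angle of the cap's x axis anticlockwise of the jar's, from above: 0 to 20 degrees at the start; held down by the thread up to about 110; free to lift straight up from 112 to 145 (best 128; a turn of 118 from any start will do); stopped at 150. Clear once 25 mm up.
- tray: Flat square stainless tray, fixed, 180 x 180 mm outside, walls 5 mm thick and 12 mm high, floor 5 mm thick. Origin: centre of its underside on the bench, x and y along its sides.
- tall_jar_a: Bystander: tall slim clear jar with a white cap (53 mm in diameter), 185 mm high, brown specimen, standing loose in a black holder (92 mm disc). Origin: centre of its underside.
- tall_jar_b: Bystander: tall slim clear jar with a white cap (53 mm in diameter), 170 mm high, cream shell, standing loose in a black holder (92 mm disc). Origin: centre of its underside.
There are look-alikes about, which are no part of the job. Of the things like the cap, leave any that is purple or yellow; of the rest the smaller one is meant.

How it is judged:
On the way, in this order (a step that is already met when the one before it is completed fails the run):
1. the cap is off the neck: lifted at least 25 mm above its screwed-on place (z of cap in the frame of jar above 0.121 m), for 0.1 s.
2. the cap, held in the fingers, is over the tray with its rim less than 15 mm above the tray's floor (x of cap in the frame of tray between -0.062 and 0.062 m and y of cap in the frame of tray between -0.062 and 0.062 m and z of cap in the frame of tray below 0.02 m and contact force between the fingers and cap above 0.5 N), for 0.05 s.
At the end, for the whole second after the job is handed in: The cap lies flat on the tray's floor, top side up (within 9 degrees), at rest and released, its centre no more than 62 mm from the tray's centre along either side; both tall jars stand upright within 20 mm of where they were (x of cap in the frame of tray between -0.062 and 0.062 m and y of cap in the frame of tray between -0.062 and 0.062 m and z of cap in the frame of tray below 0.009 m and angle between each of cap, tall_jar_a, tall_jar_b's own z axis and vertical below 0.15 rad and linear speed of cap below 0.02 m/s and distance of each of tall_jar_a, tall_jar_b from where it was at the start of the episode below 0.02 m); the robot touches nothing.
It fails at once if the taller tall jar is pushed more than 20 mm or tipped (distance of tall_jar_a from where it was at the start of the episode above 0.02 m or angle between tall_jar_a's own z axis and vertical above 0.2 rad).
It fails at once if the other tall jar is pushed more than 20 mm or tipped (distance of tall_jar_b from where it was at the start of the episode above 0.02 m or angle between tall_jar_b's own z axis and vertical above 0.2 rad).
It also fails if it takes over 48 s, if anything falls off the work surface, if the arm or the gripper's body presses on something with over 40 N, if the wrist force passes 120 N, or if a joint passes its speed limit or range.

## Working session

There is one attempt and no reset: what is moved stays moved. The work goes in short steps, Python scripts to look and compute and a tool call to move; the robot and the scene stay as the last step left them, time stands still between calls to the robot, and variables do not carry over. Pictures are saved under pics/ and viewed, and the job is handed in when it is done.

Besides the shell and the picture viewer there is one more tool, called after "Call:" as name(argument=value, ...) on one line, values as JSON. arm_command: Moves the arm, as the interface text tells. Its arguments: {"type":"object","properties":{"increments":{"type":"string"}},"required":["increments"]}

```bash
ls; mkdir -p pics; python3 - <<'E'
from rig import readout, eyes, ctrl, nets
import cv2
print(readout.state())
for c in ["scene","top","wrist"]:
    im=eyes.read_camera(c); cv2.imwrite(f"pics/{c}0.png",im[:,:,::-1])
    print(c,eyes.calibration(c))
print(ctrl.tcp_to_grasp)
E
```

```text
pics
{'time_s': 0.0, 'q': array([-1.23030323e+00,  5.28482986e-02,  1.40169123e+00, -1.17840852e-05,
        1.68862219e+00, -7.03207373e-02]), 'qd': array([-0.00053301,  0.00171048,  0.00120432,  0.00126078, -0.00066239,
       -0.00050693]), 'joint_torque': array([-6.36095797e-05, -3.81669295e+01, -3.60185874e+01,  3.93638913e-05,
        6.13515105e-03, -1.12455172e-05]), 'tool_pos': array([ 0.20957082, -0.4810353 ,  0.23048331]), 'orientation': array([-3.07403018e+00, -6.40457727e-01,  3.49976297e-04]), 'wrist_force': array([-0.0820449 , -0.39331443,  0.16616124]), 'wrist_torque': array([-0.01851627,  0.03635063, -0.0057357 ]), 'finger_gap': 1.0009558588216214}
scene {'camera_matrix': array([[459.56136289,   0.        , 315.91656818],
       [  0.        , 459.56136289, 241.8598863 ],
       [  0.        ,   0.        ,   1.        ]]), 'k1': 0.007761000023661522, 'rvec': array([ 2.13878773,  1.09805017, -0.44062109]), 'tvec': array([-0.31440732, -0.25433832,  1.13802382])}
top {'camera_matrix': array([[498.18782196,   0.        , 308.87049875],
       [  0.        , 498.18782196, 238.60476907],
       [  0.        ,   0.        ,   1.        ]]), 'k1': -0.04382136996536882, 'rvec': array([ 2.14739564, -2.07921598,  0.21231809]), 'tvec': array([-0.00593269,  0.56153088,  0.90073391])}
wrist {'camera_matrix': array([[380.69119533,   0.        , 313.09516077],
       [  0.        , 380.69119533, 239.04482539],
       [  0.        ,   0.        ,   1.        ]]), 'k1': -0.04879263624514195, 'rvec': array([-2.39199524,  1.56664222,  0.2596275 ]), 'tvec': array([-0.5245838 , -0.04167611,  0.38055412])}
0.0187
```

View pics/top0.png

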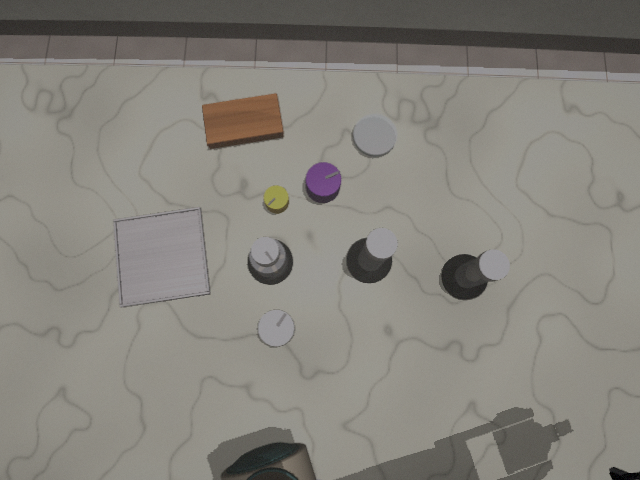

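View pics/scene0.png

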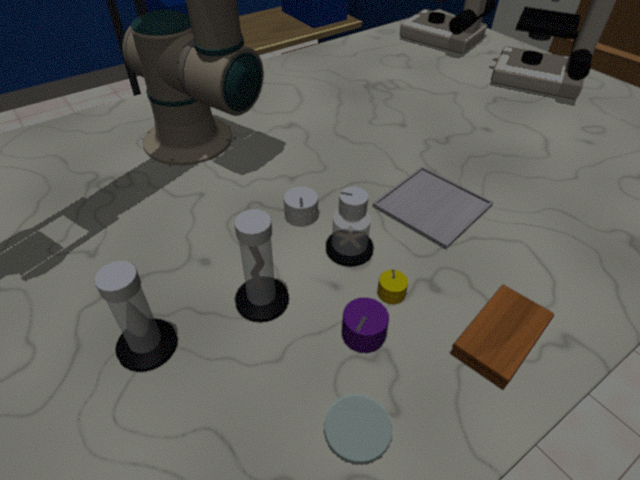

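The top view shows the jar's holder at about (270,261) with the cap on it at (265,251). A larger white look-alike lies at (276,328). The tray is at (163,256), and the tall jars' holders are at (370,261) and (465,277). Next I'll measure these.

```bash
cat > h.py <<'E'
from rig import readout, eyes, ctrl, nets
import cv2, numpy as np
from scipy.spatial.transform import Rotation as R
def ray(cal,px):
    K=cal["camera_matrix"];d=np.array([cal["k1"],0,0,0,0.])
    p=cv2.undistortPoints(np.array([[px]],float),K,d)[0,0]
    Rm=R.from_rotvec(cal["rvec"]).as_matrix()
    return -Rm.T@cal["tvec"], Rm.T@np.array([p[0],p[1],1])
def onz(cam,px,z,cal=None):
    o,d=ray(cal or eyes.calibration(cam),px); return o+d*(z-o[2])/d[2]
def proj(cam,X,cal=None):
    c=cal or eyes.calibration(cam)
    return cv2.projectPoints(np.array(X,float).reshape(-1,3),c["rvec"],c["tvec"],c["camera_matrix"],np.array([c["k1"],0,0,0,0.]))[0][:,0]
E
python3 - <<'E'
from h import *
for cam in ["top","scene"]:
    im=eyes.read_camera(cam)
    for t in ["cap","jar","tray","tall_jar_a"]:
        for r in nets.trace(cam,t):
            ys,xs=np.nonzero(r["region"]); 
            print(cam,t,round(r["score"],2),np.round(r["extent"]),xs.mean().round(1),ys.mean().round(1),len(xs))
            if t=="tray" and r["score"]>.5:
                print(cv2.boxPoints(cv2.minAreaRect(np.c_[xs,ys].astype(np.float32))))
    s=im[190:290,230:310] if cam=="top" else im[170:280,310:400]
    cv2.imwrite(f"pics/{cam}z.png",cv2.resize(s,None,fx=6,fy=5.4,interpolation=cv2.INTER_CUBIC)[:,:,::-1])
E
```

```text
top cap 0.89 [256. 310. 294. 349.] 275.4 327.7 1111
top cap 0.7 [262. 186. 289. 210.] 275.7 198.8 534
top cap 0.7 [306. 162. 343. 202.] 322.4 182.0 1238
top cap 0.61 [252. 236. 276. 266.] 265.3 251.5 700
top jar 0.73 [246. 240. 294. 282.] 272.2 267.1 990
top jar 0.7 [115. 207. 211. 306.] 160.9 256.9 8071
top tray 0.94 [116. 207. 210. 308.] 161.1 256.6 8081
[[106.371704 219.21451 ]
 [201.34811  204.7266  ]
 [214.83548  293.14377 ]
 [119.85907  307.63168 ]]
top tray 0.72 [248. 242. 293. 286.] 272.1 267.1 1039
[[242.36208 255.84485]
 [284.3621  237.84485]
 [299.51727 273.2069 ]
 [257.51724 291.2069 ]]
top tall_jar_a 0.8 [441. 249. 507. 299.] 473.3 272.9 2399
top tall_jar_a 0.58 [348. 228. 398. 283.] 371.6 255.7 2038
top tall_jar_a 0.21 [244. 242. 294. 284.] 272.1 266.3 1007
scene cap 0.84 [284. 187. 317. 224.] 300.2 205.7 1225
scene cap 0.79 [336. 186. 368. 221.] 352.1 202.8 865
scene cap 0.75 [343. 298. 388. 356.] 363.9 324.3 2172
scene cap 0.74 [380. 269. 410. 304.] 391.5 286.0 884
scene jar 0.84 [324. 208. 372. 265.] 348.8 240.6 2009
scene tray 0.82 [374. 166. 491. 249.] 432.9 205.9 5297
[[370.47693 206.41539]
 [402.9077  149.66154]
 [493.58466 201.47691]
 [461.15387 258.23077]]
scene tall_jar_a 0.93 [236. 211. 292. 323.] 257.7 269.0 4180
scene tall_jar_a 0.67 [ 93. 259. 175. 372.] 134.5 319.1 4963
```

View pics/topz.png

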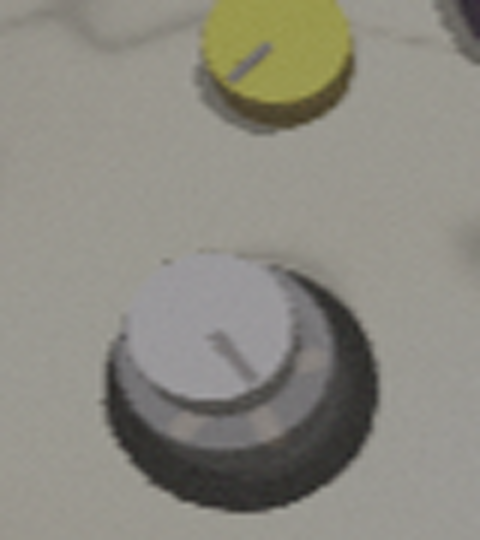

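```bash
python3 - <<'E'
from h import *
c=onz("top",(264.8,250.6),.132);print("cap",c,"tip",onz("top",(272,260.4),.132))
print("scene cap top centre guess",onz("scene",(353,198),.132))
for px in [(116,220),(201,209),(210,294),(122,305)]: print(onz("top",px,.012))
for px in [(421,169),(491,204),(445,244),(374,206)]: print(onz("scene",px,.012))
print("tall holders",onz("top",(370,261),.018),onz("top",(465,277),.018), onz("top",(381,244),.17),onz("top",(493,265),.17))
print("lookalike",onz("top",(276,328),.036),onz("top",(275.7,198),.03))
a=np.linspace(0,2*np.pi,60)
for cam in ["top","scene"]:
    im=eyes.read_camera(cam)[:,:,::-1].copy()
    im=cv2.resize(im,None,fx=4,fy=4,interpolation=cv2.INTER_CUBIC)
    for (r,z,col) in [(.025,.132,(0,0,255)),(.025,.096,(0,255,255)),(.046,.018,(0,255,0)),(.046,0,(255,0,0))]:
        P=proj(cam,np.c_[c[0]+r*np.cos(a),c[1]+r*np.sin(a),0*a+z])
        cv2.polylines(im,[np.int32(P*4+2)],True,col,1)
    x,y=proj(cam,[c[0],c[1],.07])[0]*4; x=int(x);y=int(y)
    cv2.imwrite(f"pics/{cam}o.png",im[max(0,y-220):y+220,max(0,x-220):x+220])
E
python3 -c "
import cv2,numpy as np
cv2.imwrite('pics/o.png',cv2.resize(np.hstack([cv2.imread('pics/topo.png'),cv2.imread('pics/sceneo.png')]),(800,400)))"
```

```text
cap [0.52197952 0.08861878 0.132     ] tip [0.50494622 0.0751217  0.132     ]
scene cap top centre guess [0.52941643 0.08097882 0.132     ]
[0.59675871 0.40770958 0.012     ]
[0.62532724 0.23484054 0.012     ]
[0.45279998 0.20394348 0.012     ]
[0.4250111  0.37690238 0.012     ]
[0.43113769 0.36929499 0.012     ]
[0.60242214 0.40108408 0.012     ]
[0.62813909 0.23565402 0.012     ]
[0.46674314 0.19811476 0.012     ]
tall holders [ 0.52800728 -0.11040033  0.018     ] [ 0.50185561 -0.29922905  0.018     ] [ 0.53287452 -0.11056789  0.17      ] [ 0.50290648 -0.299837    0.17      ]
lookalike [0.39054212 0.06911369 0.036     ] [0.64824215 0.08175838 0.03      ]
```

View pics/o.png

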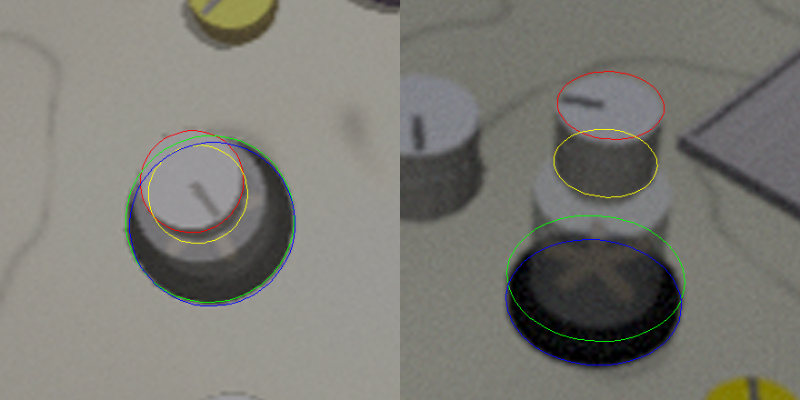

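```bash
cat >> h.py <<'E'
def rel(p):
    s=readout.state(); Rt=R.from_rotvec(s["orientation"])
    d=Rt.inv().apply(np.array(p)-s["tool_pos"])*1000
    # tilt fix: rotate tool z to world -z
    z=Rt.as_matrix()[:,2]; ax=np.cross(z,[0,0,-1]); 
    print("t",s["time_s"],"q6",s["q"][5].round(3),"tcp",s["tool_pos"].round(4),"shift",d.round(1),"tiltfix(tool,deg)",np.degrees(Rt.inv().apply(ax)).round(2),"tooly",Rt.as_matrix()[:,1].round(3),"F",s["wrist_force"].round(1),"gap",round(s["finger_gap"],3))
E
python3 -c "
from h import *
rel([.522,.0885,.26]);rel([.522,.0885,.098])"
```

```text
t 0.75 q6 -0.07 tcp [ 0.2097 -0.4813  0.2313] shift [ 513.9 -397.7  -28.7] tiltfix(tool,deg) [0.01 0.   0.  ] tooly [ 0.399 -0.917  0.   ] F [ 0.4 -0.3  0.7] gap 1.002
t 0.75 q6 -0.07 tcp [ 0.2097 -0.4813  0.2313] shift [ 513.9 -397.7  133.3] tiltfix(tool,deg) [0.01 0.   0.  ] tooly [ 0.399 -0.917  0.   ] F [ 0.4 -0.3  0.7] gap 1.002
```

Call:
arm_command(increments="20 -15 -28 0 0 0 85; 60 -46 -28 0 0 0 85; 100 -77 -28 0 0 0 85; 140 -108 -28 0 0 0 85; 180 -139 -28 0 0 0 85; 220 -170 -28 0 0 0 85; 260 -201 -28 0 0 0 85; 300 -232 -28 0 0 0 85; 340 -263 -28 0 0 0 85; 380 -294 -28 0 0 0 85; 420 -325 -28 0 0 0 85; 460 -356 -28 0 0 0 85; 495 -383 -28 0 0 0 85; 514 -398 -28 0 0 0 85; 514 -398 -28 0 0 0 85; 514 -398 -28 0 0 0 85")

```text
time_s: 2.75
tool_pos: [0.5218, 0.0883, 0.2593]
orientation: [3.075, 0.64, -0.0]
wrist_force: [-0.0, 0.1, 0.3]
finger_gap: 0.998
```

```bash
python3 - <<'E'
from h import *
rel([.522,.0885,.098])
cal=eyes.calibration("wrist"); im=eyes.read_camera("wrist")[:,:,::-1].copy()
a=np.linspace(0,2*np.pi,60)
for (r,z,col) in [(.025,.132,(0,0,255)),(.025,.096,(0,255,255)),(.046,.018,(0,255,0))]:
    cv2.polylines(im,[np.int32(proj("wrist",np.c_[.522+r*np.cos(a),.0885+r*np.sin(a),0*a+z],cal))],True,col,1)
cv2.imwrite("pics/w1.png",im)
E
```

```text
t 2.75 q6 1.258 tcp [0.5218 0.0883 0.2593] shift [  0.3  -0.2 161.3] tiltfix(tool,deg) [ 0.02  0.01 -0.  ] tooly [ 0.399 -0.917  0.   ] F [-0.   0.1  0.3] gap 0.998
```

View pics/w1.png

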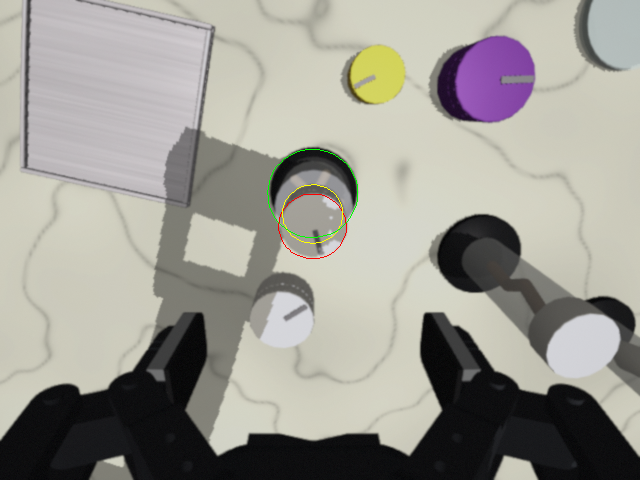

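The wrist view confirms it: the projected cap and holder circles fall on the cap at about (313,226) and the holder at (313,190). I'll descend and grip.

Call:
arm_command(increments="0 0 45 0 0 0 85; 0 0 95 0 0 0 85; 0 0 135 0 0 0 85; 0 0 155 0 0 0 85; 0 0 160 0 0 0 75; 0 0 160 0 0 0 55; 0 0 160 0 0 0 30; 0 0 160 0 0 0 30; 0 0 160 0 0 0 30; 0 0 160 0 0 0 30")

```text
time_s: 4.05
tool_pos: [0.5227, 0.0879, 0.1012]
orientation: [3.075, 0.639, 0.005]
wrist_force: [-0.1, -1.3, 6.3]
finger_gap: 0.565
```

```bash
python3 - <<'E'
from h import *
rel([.522,.0885,.098])
a=eyes.read_camera("wrist");b=eyes.read_camera("scene")
cv2.imwrite("pics/g1.png",cv2.resize(np.hstack([a,cv2.resize(b[130:330,230:497],(640,480))]),(800,300))[:,:,::-1])
E
```

```text
t 4.05 q6 1.258 tcp [0.5227 0.0879 0.1012] shift [-0.4 -0.8  3.2] tiltfix(tool,deg) [ 0.09 -0.16  0.  ] tooly [ 0.398 -0.917  0.002] F [-0.1 -1.3  6.3] gap 0.565
```

View pics/g1.png

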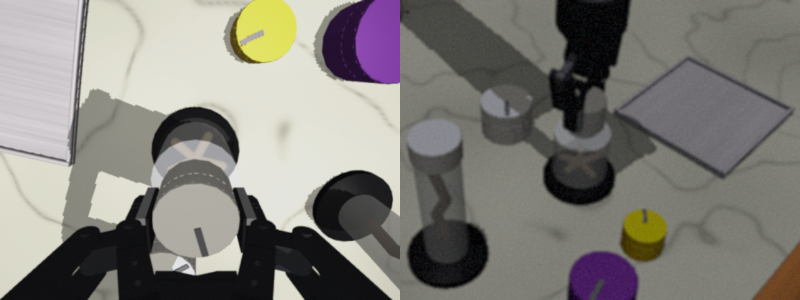

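The cap is gripped: the gap of 0.565 is about 48 mm, and the cap sits centred between the pads. Now the anticlockwise turn, which is negative about the tool's z.

Call:
arm_command(increments="0 0 0 0 0 -9 30; 0 0 0 0 0 -18 30; 0 0 0 0 0 -27 30; 0 0 0 0 0 -36 30; 0 0 0 0 0 -45 30; 0 0 0 0 0 -54 30; 0 0 0 0 0 -63 30; 0 0 0 0 0 -72 30; 0 0 0 0 0 -81 30; 0 0 0 0 0 -90 30; 0 0 0 0 0 -99 30; 0 0 0 0 0 -108 30; 0 0 0 0 0 -115 30; 0 0 0 0 0 -120 30; 0 0 0 0 0 -120 30; 0 0 0 0 0 -120 30")

```text
time_s: 6.15
tool_pos: [0.5227, 0.088, 0.1013]
orientation: [0.986, 2.98, 0.001]
wrist_force: [-1.5, 0.3, 0.3]
finger_gap: 0.569
```

```bash
python3 - <<'E'
from h import *
rel([.522,.0885,.150])
print(readout.state()["wrist_torque"])
a=eyes.read_camera("wrist");b=eyes.read_camera("scene")
cv2.imwrite("pics/g2.png",cv2.resize(np.hstack([a,cv2.resize(b[130:330,230:497],(640,480))]),(800,300))[:,:,::-1])
E
```

```text
t 6.15 q6 -0.834 tcp [0.5227 0.088  0.1013] shift [  0.8   0.1 -48.7] tiltfix(tool,deg) [ 0.1   0.16 -0.  ] tooly [0.596 0.803 0.002] F [-1.5  0.3  0.3] gap 0.569
[ 0.01618664  0.05346613 -0.02334343]
```

View pics/g2.png

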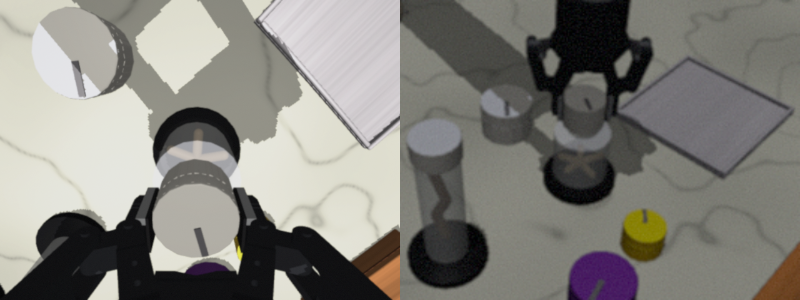

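The pointer is still in the same place between the pads, at about (200,242) in both pictures, so there was no slip and the cap turned 120°. I'll lift gently.

Call:
arm_command(increments="0 0 -3 0 0 0 30; 0 0 -6 0 0 0 30; 0 0 -9 0 0 0 30; 0 0 -9 0 0 0 30")

```text
time_s: 6.75
tool_pos: [0.5229, 0.088, 0.1107]
orientation: [0.985, 2.979, 0.002]
wrist_force: [0.4, -0.3, -0.4]
finger_gap: 0.568
```

```bash
python3 - <<'E'
from h import *
rel([.522,.0885,.160])
a=eyes.read_camera("wrist");b=eyes.read_camera("scene")
cv2.imwrite("pics/g3.png",cv2.resize(np.hstack([a,cv2.resize(b[130:330,230:497],(640,480))]),(800,300))[:,:,::-1])
E
```

```text
t 6.75 q6 -0.835 tcp [0.5229 0.088  0.1107] shift [  0.9  -0.  -49.3] tiltfix(tool,deg) [ 0.13  0.19 -0.  ] tooly [0.596 0.803 0.002] F [ 0.4 -0.3 -0.4] gap 0.568
```

View pics/g3.png

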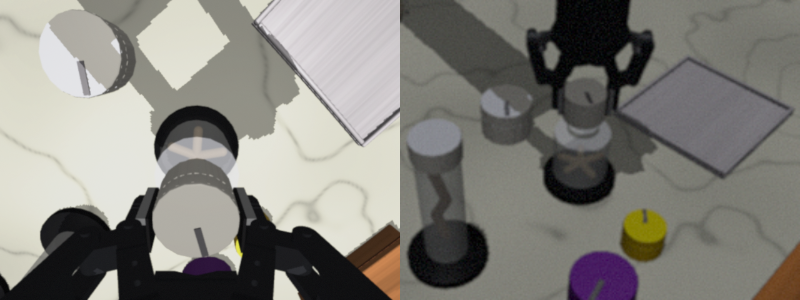

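```bash
python3 - <<'E'
from h import *
rel([.5229,.088,.165]);rel([.529,.303,.165]);rel([.529,.303,.030])
E
```

```text
t 6.85 q6 -0.835 tcp [0.5227 0.088  0.1102] shift [ -0.3   0.2 -54.8] tiltfix(tool,deg) [0.1  0.16 0.  ] tooly [0.596 0.803 0.002] F [-1.2  0.2 -0.4] gap 0.566
t 6.85 q6 -0.835 tcp [0.5227 0.088  0.1102] shift [122.9 176.5 -54.8] tiltfix(tool,deg) [0.1  0.16 0.  ] tooly [0.596 0.803 0.002] F [-1.2  0.2 -0.4] gap 0.566
t 6.85 q6 -0.835 tcp [0.5227 0.088  0.1102] shift [123.3 176.3  80.2] tiltfix(tool,deg) [0.1  0.16 0.  ] tooly [0.596 0.803 0.002] F [-1.2  0.2 -0.4] gap 0.566
```

Call:
arm_command(increments="0 0 -15 0 0 0 30; 0 0 -35 0 0 0 30; 0 0 -50 0 0 0 30; 0 0 -55 0 0 0 30; 0 0 -55 0 0 0 30; 10 14 -55 0 0 0 30; 30 43 -55 0 0 0 30; 50 72 -55 0 0 0 30; 75 107 -55 0 0 0 30; 100 143 -50 0 0 0 30; 118 169 -35 0 0 0 30; 123 176 -10 0 0 0 30; 123 176 25 0 0 0 30; 123 176 55 0 0 0 30; 123 176 75 0 0 0 30; 123 176 80 0 0 0 30; 123 176 80 0 0 0 30")

```text
time_s: 8.98
tool_pos: [0.5293, 0.3029, 0.0308]
orientation: [0.985, 2.979, 0.002]
wrist_force: [-0.2, -0.2, -0.5]
finger_gap: 0.561
```

```bash
python3 - <<'E'
from h import *
rel([.529,.303,.0105])
a=eyes.read_camera("wrist");b=eyes.read_camera("scene");t=eyes.read_camera("top")
cv2.imwrite("pics/g4.png",cv2.resize(np.hstack([a,cv2.resize(b[80:280,300:567],(640,480))]),(800,300))[:,:,::-1])
E
```

```text
t 8.975 q6 -0.472 tcp [0.5293 0.3029 0.0308] shift [ 0.4 -0.2 20.3] tiltfix(tool,deg) [ 0.14  0.18 -0.  ] tooly [0.596 0.803 0.002] F [-0.2 -0.2 -0.5] gap 0.561
```

View pics/g4.png

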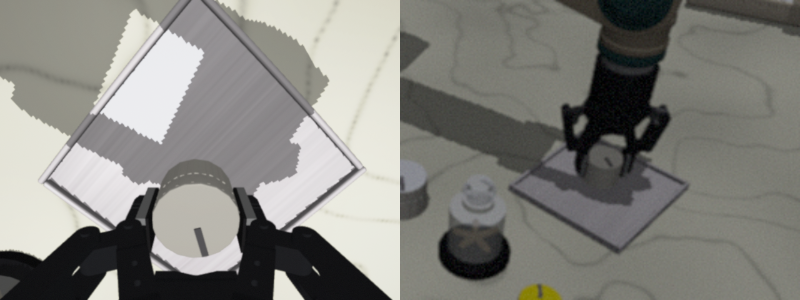

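The cap is held above the tray's centre and the neck is bare. I'll lower it in small steps while watching the force.

Call:
arm_command(increments="0 0 8 0 0 0 30; 0 0 13 0 0 0 30; 0 0 16 0 0 0 30; 0 0 18 0 0 0 30; 0 0 19 0 0 0 30; 0 0 19 0 0 0 30; 0 0 19 0 0 0 30")

```text
time_s: 10.0
tool_pos: [0.53, 0.303, 0.0129]
orientation: [0.984, 2.978, 0.004]
wrist_force: [0.2, -0.0, -0.6]
finger_gap: 0.566
```

Call:
arm_command(increments="0 0 1 0 0 0 30; 0 0 2 0 0 0 30; 0 0 2.5 0 0 0 30; 0 0 2.5 0 0 0 30")

```text
time_s: 10.5
tool_pos: [0.53, 0.3031, 0.0104]
orientation: [0.984, 2.978, 0.004]
wrist_force: [-0.0, 0.6, 0.8]
finger_gap: 0.565
```

Call:
arm_command(increments="0 0 0.5 0 0 0 30; 0 0 1 0 0 0 30; 0 0 1 0 0 0 30")

```text
time_s: 10.88
tool_pos: [0.5301, 0.303, 0.0103]
orientation: [0.984, 2.978, 0.004]
wrist_force: [-2.6, -1.7, 6.3]
finger_gap: 0.567
```

Contact: the upward force has risen to 6 N and the tool has stopped descending. I'll release and retreat.

Call:
arm_command(increments="0 0 0 0 0 0 55; 0 0 0 0 0 0 65; 0 0 0 0 0 0 75; 0 0 0 0 0 0 85; 0 0 0 0 0 0 85; 0 0 0 0 0 0 85; 0 0 -10 0 0 0 85; 0 0 -30 0 0 0 85; 0 0 -60 0 0 0 85; 0 0 -100 0 0 0 85; 0 0 -140 0 0 0 85; 0 0 -160 0 0 0 85; 0 0 -160 0 0 0 85; 0 0 -160 0 0 0 85")

```text
time_s: 12.62
tool_pos: [0.5288, 0.3027, 0.1697]
orientation: [0.985, 2.978, 0.003]
wrist_force: [0.3, -0.5, -1.2]
finger_gap: 0.995
```

```bash
python3 - <<'E'
from h import *
rel([.529,.303,.0105])
cal=eyes.calibration("wrist")
a=eyes.read_camera("wrist")[:,:,::-1].copy();b=eyes.read_camera("scene")[:,:,::-1].copy();t=eyes.read_camera("top")
for X,cam,im,c in [(None,"wrist",a,cal),(None,"scene",b,None)]:
    th=np.linspace(0,2*np.pi,60)
    for z,col in [(.041,(0,0,255)),(.005,(0,255,255))]:
        cv2.polylines(im,[np.int32(proj(cam,np.c_[.530+.025*np.cos(th),.303+.025*np.sin(th),0*th+z],c))],True,col,1)
cv2.imwrite("pics/g5.png",cv2.resize(np.hstack([a,b]),(800,300)))
cv2.imwrite("pics/t5.png",t[:,:,::-1])
E
```

```text
t 12.625 q6 -0.472 tcp [0.5288 0.3027 0.1697] shift [  0.7  -0.2 159.2] tiltfix(tool,deg) [0.19 0.22 0.  ] tooly [0.596 0.803 0.003] F [ 0.3 -0.5 -1.2] gap 0.995
```

View pics/g5.png

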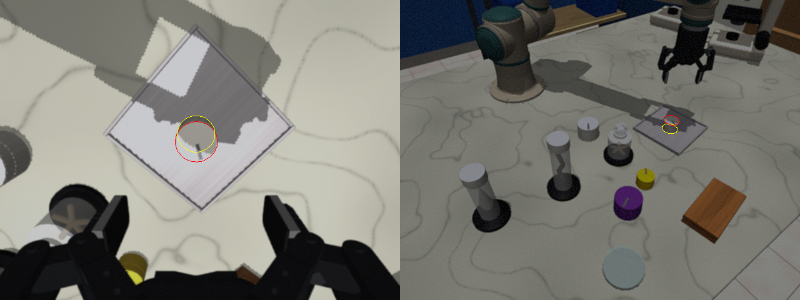

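View pics/t5.png

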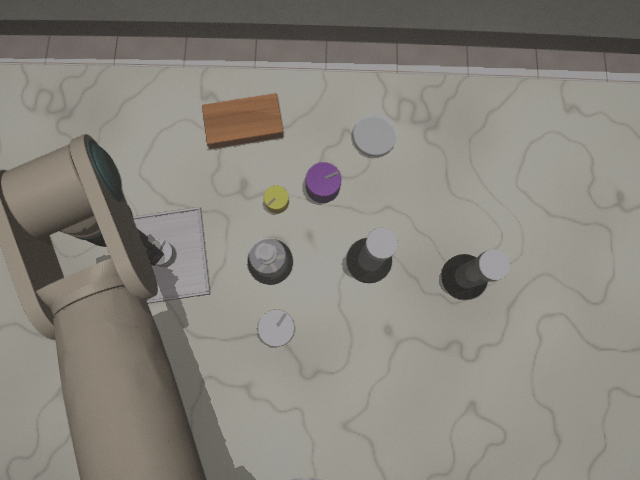

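The cap lies upright at the tray's centre, with the pointer side up, at about (196,140) in the wrist view. The tall jars are unmoved at (381,244) and (493,265), and the gripper is clear. I'll hand in.

```bash
python3 -c "
from rig import ctrl
print(ctrl.job_done())"
```

```text
the job is handed in; nothing more can be done
None
```

I unscrewed the white cap with one 120° anticlockwise turn in a single grip, lifted it clear, lowered it onto the tray until it touched, released it and backed away. I then handed the job in at about 13 s.

- **Turn:** the pointer stayed in the same place between the pads, so the grip did not slip. The lift then met no resistance.
- **Placing:** contact with the tray showed as about 6 N of upward force. In the last pictures the cap lies top side up near the tray's centre, matching the outline projected for (0.530, 0.303).
- **Tall jars:** both stand at the same top-view pixels as at the start.
- **Gripper:** open and about 160 mm above the cap when I handed in.

No check failed. The only disagreement was between the top and scene cameras, which put the tray's centre about 7 mm apart and the cap on the jar about 10 mm apart. I used a point in between for the tray and the top camera's value for the cap. The wrist camera then confirmed the cap's position before I gripped it.

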